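# Close up the fuse row against the rail's end stop

## Robot

A 7-joint arm with a two-finger parallel gripper is mounted at the origin on the work surface. World frame = base frame: x ahead of the robot, y to its left, z up, the work surface at z = 0. Lengths are in m, angles in rad, forces in N, time in s.
With the tool pointing down it reaches from about 0.425 to 0.95 m from the base axis. Payload 4.7 kg.
Tool frame: the origin (TCP) lies at the very end of the fingers, on their centre line; the grasp point (between the pads) lies 19 mm behind it; y points along the fingers, z is the direction in which the jaws open and shut, and the axes are right-handed (so a half turn about y gives the same grasp; the last joint's range is limited). The gripper opens to 85 mm and grips with 20 to 120 N. Pads are 22 mm wide; open, the fingers measure 114 mm over their backs; the gripper's body (76 mm by 85 mm) begins 54 mm behind the grasp point. The pads swing forward as they close: fully open they stand 13 mm farther back than shut.
Start: joints at [1.201, 0.469, -0.049, 1.532, 0.024, 1.141, -0.082], TCP at [0.226, -0.636, 0.231] pointing down, gripper open.
Joint ranges: [-2.59, 2.59], [-0.33, 1.99], [-1.39, 1.29], [0.1, 2.45], [-1.04, 4.18], [0.21, 1.99], [-2.66, 2.66]. Speed limits (rad/s): [2.57, 2.57, 3.14, 3.14, 3.14, 3.14, 3.14].

## Interface

Orientations are given as a unit quaternion [w, x, y, z].
In Python, from plant import bot, imaging gives the robot as it stands.
- The arm moves only by the shell command python3 -m inch 'ROWS'. ROWS is JSON, a list that holds one entry, the list of rows, each a list of 7 numbers: the shift along the tool's x, y, z in cm, then the turn, a rotation vector about the tool's x, y, z in degrees, then the opening in per cent of the stroke, from 0 (shut) to 100 (fully open). In form: [[[x, y, z, ax, ay, az, gripper], ...]]. A call has 1 to 8 rows; each row shifts and turns the pose as measured when the row begins, along the tool's axes as they then stand; what a row does not reach is not made up. A row lasts 1/8 s, in which the tool goes at most 62.5 mm and 10.7 degrees, less where a joint would pass 70% of its speed; a pose out of reach is approached as far as the arm can. A call is refused whole if a number of a shift passes 6.25 or a number of a turn 10.7, either way. A call with a gripper value outside its range is refused whole. The fingers move at their own pace and stop on an object; the grip force is fixed at half the most. Time passes only in rows, so rows that do not move let the fingers close. It gives the time, the measured TCP pose, the force and the opening at its end, in the units of the state.
- bot.get_obs(): the state, without advancing time (a new reading comes with each control period).
- imaging.grab_frame(name): name is "scene" or "top" or "wrist"; returns a dict with "frame" (384x512x3 uint8, red, green, blue), "vertical_fov" (degrees; the focal length in pixels is half the picture's height over the tangent of half this angle, whatever the lens; pixels are square), "cx", "cy" (the principal point, pixels), "k1" (the pictures are not rectified: a ray, as slopes to the right and down, at radius r is drawn at 1 + k1 r^2 times it, then the intrinsics apply), "R" (3x3) and "t" (3): a world point X has camera coordinates R X + t; the wrist camera has in their place "tool_from_camera" (4x4, takes a point from camera to tool coordinates, whose origin is the TCP and whose axes are the tool frame's). Camera axes: x right, y down, z forward; pixel columns grow to the right and rows downward; lengths in m; the calibration is good to about 2 mm. A picture is of the moment at which its call begins: read the wrist's pose just before it. There is no depth.
- bot.sign_off(): hands the job in, once; it reports no verdict.
The state is a dict: "time_s": time; "joint_pos": joint angles; "qd": joint speeds; "effort": joint torques, N m; "eef_pos": TCP position; "orientation": TCP orientation; "force": force on the tool from outside, world axes, zero at the start; "torque": the same for the moment, N m; "finger_gap": finger opening in m.
Only numpy, scipy, OpenCV 4.12 (cv2) and the standard library are available. Lean on these libraries where they do the work, as an engineer would, in place of code of your own. Each camera call takes 0.05 s, during which the arm holds its last target.

## Task

Push the row of four touching blue fuse holders along the rail, as one closed-up train, until it is hard up against the red end stop. Just push with the fingers: do not lift or tip any holder, do not let the row come apart on the way, and leave the bus bars, gasket ring and monitor card where they lie. Leave the row against the stop and come away from it.

Things in the scene. Friction and masses are not known exactly. Their poses are not given: they have to be found in the camera images.
- rail: Fixed straight aluminium mounting rail on the bench, 35 mm wide (its x), 420 mm long (its y), 16 mm high. Origin at the centre of its underside, on the bench.
- end_stop: Fixed red plastic block clamped on the rail 190 mm from the rail's middle, at either the +y or the -y end (it varies). 46 mm across the rail (its x), 20 mm along it (its y), rising 50 mm above the rail top. Origin at its centre on the rail's top face; axes as the rail's. A holder fully home has its origin 22 mm from this one.
- earth_clamp: Fixed low green and yellow earth clamp at the rail's other end, 190 mm from the middle: 46 mm across, 20 mm along the rail, rising only 12 mm (screw head 14 mm) above the rail top. Not the place to push to. Origin at its centre on the rail's top face.
- fuse_1: fuse holder 1 of 4, counted from the rail's +y end: loose blue ceramic block straddling the rail, sliding along it, about 0.12 kg. 46 mm across the rail (its x), 24 mm along it (its y), flat faces 45 mm above the rail top; a white fuse across its top reaches 54 mm. Skirts reach 6 mm down beside the rail with 1 mm play. Origin at its centre on the rail's top face, 16 mm above the bench
- fuse_2: fuse holder 2 of 4, counted from the rail's +y end, same shape and origin as fuse_1. At the start the four touch, 24 mm from centre to centre, near the rail's middle, with over 80 mm of clear rail on either side
- fuse_3: fuse holder 3 of 4, counted from the rail's +y end, same shape and origin as fuse_1. Friction holds the holders where they are left; sliding the whole row takes about 2 to 7 N
- fuse_4: fuse holder 4 of 4, counted from the rail's +y end, same shape and origin as fuse_1
- bus_bar_1: Bystander: loose copper bus bar lying flat beside the rail's +x side, 20 x 160 x 6 mm, long along its y. Origin at the centre of its underside.
- bus_bar_2: Bystander: a second bus bar, the same, a little farther out. Origin at the centre of its underside.
- gasket: Bystander: loose black rubber gasket ring lying flat on the robot's side of the rail, 90 mm outer diameter, 8 mm high. Origin at the centre of its underside.
- monitor_card: Bystander: olive-drab conflict monitor card lying flat beyond the rail, 100 x 130 mm, 24 mm high at most. Origin at the centre of its underside.

How it is judged:
On the way:
1. the row is on its way as one train: every holder has moved 40 mm and all still touch (distance of each of fuse_1, fuse_2, fuse_3, fuse_4 from where it was at the start of the episode above 0.04 m and horizontal distance between fuse_1 and fuse_2 below 0.0265 m and horizontal distance between fuse_2 and fuse_3 below 0.0265 m and horizontal distance between fuse_3 and fuse_4 below 0.0265 m), for 0.1 s.
At the end, for the whole second after the job is handed in: The holder nearest the red end stop is against it (gap under 2.5 mm), each holder is against the next (gap under 2.5 mm), and all four sit upright on the rail, at rest (horizontal distance between any of fuse_1, fuse_4 and end_stop below 0.0245 m and horizontal distance between fuse_1 and fuse_2 below 0.0265 m and horizontal distance between fuse_2 and fuse_3 below 0.0265 m and horizontal distance between fuse_3 and fuse_4 below 0.0265 m and z of fuse_1 in the frame of rail between 0.013 and 0.019 m and angle between each of fuse_1, fuse_2, fuse_3, fuse_4's own z axis and vertical below 0.1 rad and linear speed of each of fuse_1, fuse_2, fuse_3, fuse_4 below 0.01 m/s and z of fuse_2 in the frame of rail between 0.013 and 0.019 m and z of fuse_3 in the frame of rail between 0.013 and 0.019 m and z of fuse_4 in the frame of rail between 0.013 and 0.019 m); the robot touches nothing.
It fails at once if a holder is lifted (over 6 mm) or tipped (over 0.25 rad) (z of any of fuse_1, fuse_2, fuse_3, fuse_4 in the frame of rail above 0.022 m or angle between any of fuse_1, fuse_2, fuse_3, fuse_4's own z axis and vertical above 0.25 rad).
It fails at once if the row comes apart (a gap over 6 mm between neighbours) (horizontal distance between fuse_1 and fuse_2 above 0.03 m or horizontal distance between fuse_2 and fuse_3 above 0.03 m or horizontal distance between fuse_3 and fuse_4 above 0.03 m).
It fails at once if a bystander is disturbed (moved over 15 mm) (distance of any of bus_bar_1, bus_bar_2, gasket, monitor_card from where it was at the start of the episode above 0.015 m).
It also fails if it takes over 35 s, if anything falls off the work surface, if the arm or the gripper's body presses on something with over 40 N, if the wrist force passes 120 N, or if a joint passes its speed limit or range.

## Working session

There is one attempt and no reset: what is moved stays moved. The work goes in short steps, Python scripts to look and compute and a shell command to move; the robot and the scene stay as the last step left them, time stands still between calls to the robot, and variables do not carry over. Pictures are saved under pics/ and viewed, and the job is handed in when it is done.

```bash
ls; mkdir -p pics
python3 - <<'E'
from plant import bot, imaging
import cv2
o=bot.get_obs()
print({k:o[k] for k in("time_s","eef_pos","orientation","force","finger_gap")})
for n in("scene","top","wrist"):
    f=imaging.grab_frame(n); cv2.imwrite(f"pics/{n}0.png",f["frame"][:,:,::-1])
    print(n,{k:v for k,v in f.items() if k!="frame"})
E
```

```text
pics
{'time_s': 0.0, 'eef_pos': array([ 0.22541276, -0.63562688,  0.23023949]), 'orientation': array([ 0.1197674 , -0.12004149,  0.69755454, -0.69617776]), 'force': array([ 0.61802978, -0.33643041, -0.21663967]), 'finger_gap': 0.08582966094278849}
scene {'vertical_fov': 54.6134613318893, 'cx': 252.9159134534446, 'cy': 190.01490073160508, 'k1': -0.08779155402894885, 'R': array([[ 0.73402592,  0.67891184,  0.01687179],
       [ 0.53314434, -0.56068034, -0.63355716],
       [-0.42066978,  0.47404248, -0.7735119 ]]), 't': array([-0.4661947 , -0.24487132,  1.1150712 ])}
top {'vertical_fov': 46.431045344782916, 'cx': 252.34174595899785, 'cy': 192.47006846130535, 'k1': -0.14068327149525608, 'R': array([[-0.00907204, -0.99968065, -0.02358578],
       [-0.98629918,  0.01283092, -0.1644667 ],
       [ 0.1647168 ,  0.02177059, -0.98610061]]), 't': array([0.04302564, 0.56309212, 0.77386558])}
wrist {'vertical_fov': 70.98330255613617, 'cx': 251.30565429564754, 'cy': 189.37033882444263, 'k1': -0.04104102404926725, 'tool_from_camera': array([[ 1.25525685e-03,  9.62862618e-01,  2.69988893e-01,
        -6.84400732e-02],
       [ 1.44044797e-04, -2.69989277e-01,  9.62863318e-01,
        -1.42756495e-01],
       [ 9.99999202e-01, -1.16975028e-03, -4.77601241e-04,
         8.17427553e-04],
       [ 0.00000000e+00,  0.00000000e+00,  0.00000000e+00,
         1.00000000e+00]])}
```

View pics/scene0.png

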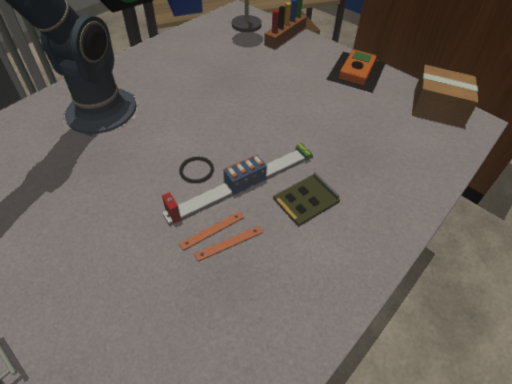

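View pics/top0.png

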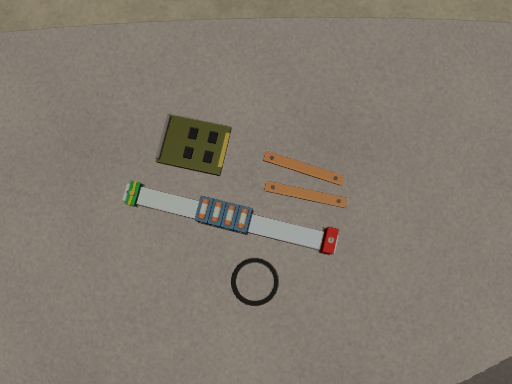

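The red stop is at right (330,240), which is the −y end. The clamp is at (132,193), the row spans about (198–252, 200–230), the gasket is at (255,281) and the bus bars are up and to the right. Next I'll measure by colour.

```bash
cat > h.py <<'E'
import numpy as np, cv2
from plant import bot, imaging
from scipy.spatial.transform import Rotation as Ro
def KD(f):
    F=f["frame"].shape[0]/2/np.tan(np.radians(f["vertical_fov"]/2))
    return np.array([[F,0,f["cx"]],[0,F,f["cy"]],[0,0,1]]),np.array([f["k1"],0,0,0,0.])
def pose(f,o=None):
    if "R" in f: return np.array(f["R"]),np.array(f["t"])
    q=o["orientation"];T=np.eye(4);T[:3,:3]=Ro.from_quat([q[1],q[2],q[3],q[0]]).as_matrix();T[:3,3]=o["eef_pos"]
    M=np.linalg.inv(T@f["tool_from_camera"]);return M[:3,:3],M[:3,3]
def rays(f,px,o=None):
    K,D=KD(f);R,t=pose(f,o)
    n=cv2.undistortPoints(np.array(px,float).reshape(-1,1,2),K,D).reshape(-1,2)
    return -R.T@t,np.c_[n,np.ones(len(n))]@R
def plane(f,px,z,o=None):
    c,d=rays(f,px,o);return c+d*((z-c[2])/d[:,2])[:,None]
def blobs(m,amin=15):
    n,l,s,c=cv2.connectedComponentsWithStats(m.astype(np.uint8));return [(c[i],s[i,4],l==i) for i in range(1,n) if s[i,4]>=amin]
def hsv(f): return cv2.cvtColor(f["frame"],cv2.COLOR_RGB2HSV)
E
python3 - <<'E'
from h import *
np.set_printoptions(precision=4,suppress=True)
f=imaging.grab_frame("top");H=hsv(f);h,s,v=cv2.split(H)
sl=lambda r0,r1,c0,c1,m:(lambda z:(z.__setitem__((slice(r0,r1),slice(c0,c1)),m[r0:r1,c0:c1]),z)[1])(np.zeros(m.shape,bool))
red=sl(200,270,300,350,((h<6)|(h>174))&(s>150))
org=sl(190,240,190,260,(h<20)&(s>100)&(v>120))
blue=sl(190,240,190,260,(h>95)&(h<125)&(s>70))
grn=sl(170,215,115,150,(h>35)&(h<85)&(s>100))
rail=sl(170,260,120,330,(s<40)&(v>150))
for n,m,z in(("red",red,.066),("org",org,.070),("blue",blue,.061),("grn",grn,.028),("rail",rail,.016)):
    for c,a,mm in blobs(m):
        r=cv2.minAreaRect(np.argwhere(mm)[:,::-1].astype(np.float32))
        print(n,a,c,plane(f,[c],z)[0],"rect",plane(f,cv2.boxPoints(r),z)[:,:2].tolist())
E
```

```text
red 322 [328.4658 240.3975] [ 0.473 -0.097  0.066] rect [[0.4531951365485961, -0.07940522527586996], [0.49927065814961447, -0.09134372843315336], [0.4934517488703726, -0.11522568234291089], [0.44743081697036224, -0.10309577669582728]]
org 26 [205.0385 200.9231] [0.5455 0.1209 0.07  ] rect [[0.5438328953481406, 0.12683664104562367], [0.5508458291553816, 0.1245631898382138], [0.5474763825236606, 0.11484182916212618], [0.5404767703801074, 0.11712446714204772]]
org 28 [218.1429 204.2143] [0.5393 0.0974 0.07  ] rect [[0.5376235471050066, 0.10368975941208589], [0.5446098949300924, 0.10139383164123214], [0.5410693656920904, 0.09119841459047245], [0.534096207028536, 0.093504232150625]]
org 28 [231.0714 207.4286] [0.5333 0.0743 0.07  ] rect [[0.530607942053928, 0.08013007668451214], [0.5381702786708411, 0.07861860398147447], [0.5359788399883065, 0.068353280282447], [0.5284262619799955, 0.06987788846763798]]
org 26 [244.3462 210.8077] [0.527  0.0508 0.07  ] rect [[0.5302649264309476, 0.05669067589224442], [0.5301380118716807, 0.046046958437121865], [0.5230018856528172, 0.046098682980054775], [
[... 2516 characters left out ...]
4028]]
rail 39 [229.1282 214.7436] [0.5266 0.0818 0.016 ] rect [[0.518982803351918, 0.0876588798720265], [0.5364203507732127, 0.08329448365503139], [0.5345402967437974, 0.07614621504763025], [0.5171193980933271, 0.08052862015044523]]
rail 39 [242.4103 217.8718] [0.5203 0.0567 0.016 ] rect [[0.5123498020466372, 0.06230137807304076], [0.5301767314976752, 0.05775878811402104], [0.5284187455338947, 0.05108745171169833], [0.5106065031286895, 0.05564752638820957]]
rail 1287 [285.289  231.3333] [ 0.494  -0.0237  0.016 ] rect [[0.4946931498715588, 0.046015380213715165], [0.5272536284685625, 0.03774880419989758], [0.49293528644873896, -0.09388997796025866], [0.4607467456482902, -0.08496842476682134]]
```

```bash
cat >> h.py <<'E'
A=np.radians(14.8)
U=np.array([-np.sin(A),-np.cos(A),0]) # to the stop
C=np.array([np.cos(A),-np.sin(A),0])
def status(goal=None):
    o=bot.get_obs();q=o["orientation"];R=Ro.from_quat([q[1],q[2],q[3],q[0]]).as_matrix()
    stop=np.array([.4735,-.097,.016])
    p=np.array(o["eef_pos"]);d=p-stop
    print("t",o["time_s"],"tcp",p,"s_from_stop",-d@U,"across",d@C,"F",o["force"],"gap",o["finger_gap"])
    print("axes x",R[:,0],"y",R[:,1],"z",R[:,2])
    # desired: y down, z along +-C nearest
    for sg in(1,-1):
        z=sg*C;y=np.array([0,0,-1.]);x=np.cross(y,z);W=np.c_[x,y,z]
        print("turn deg",sg,np.degrees(Ro.from_matrix(R.T@W).as_rotvec()))
    if goal is not None: print("shift cm",100*R.T@(np.array(goal)-p), "rail dirs in tool", R.T@U)
    print("q",o["joint_pos"])
E
python3 - <<'E'
from h import *
np.set_printoptions(precision=4,suppress=True)
# pre-push point 140 mm+ from stop on the rail axis
g=np.array([.4735,-.097,.16])-U*.150;print(g)
status(g)
E
```

```text
[0.5118 0.048  0.16  ]
t 0.2 tcp [ 0.2255 -0.6359  0.2307] s_from_stop -0.5843311130161701 across -0.10207725815339487 F [-0.5494  0.4608 -0.2643] gap 0.08514055671542176
axes x [-0.9425 -0.3343  0.    ] y [-0.0004  0.0011 -1.    ] z [ 0.3343 -0.9425 -0.0011]
turn deg 1 [  0.0593 -55.6698  -0.0306]
turn deg -1 [  0.0361 124.3302   0.0699]
shift cm [-49.8431   7.1282 -54.8764] rail dirs in tool [ 0.564  -0.0009  0.8258]
q [ 1.2011  0.4692 -0.0486  1.5332  0.0241  1.141  -0.0823]
```

```bash
python3 -m inch '[[[-4.5,0,-4,0,0,0,0],[-4.5,0,-4,0,0,0,0],[-4.5,0,-4,0,0,0,0],[-4.5,0,-4,0,0,0,0],[-4.5,0,-4,0,0,0,0],[-4.5,0,-4,0,0,0,0],[-4.5,0,-4,0,0,0,0],[-4,0,-4,0,0,0,0]]]'
cat > st.py <<'E'
import sys
from h import *
np.set_printoptions(precision=4,suppress=True)
s,z=map(float,sys.argv[1:3])
g=np.array([.4735,-.097,z])-U*s;g[2]=z
status(g)
E
python3 st.py .29 .16
```

```text
time_s: 1.2
eef_pos: [0.4579, -0.2084, 0.229]
orientation: [-0.116, 0.116, -0.697, 0.698]
force: [0.0, -1.7, -0.1]
finger_gap: 0.0
t 1.2 tcp [ 0.4579 -0.2084  0.229 ] s_from_stop -0.11166286084100803 across 0.013392875463094285 F [ 0.0122 -1.6854 -0.1027] gap 3.505978328809889e-05
axes x [-0.9461 -0.3238  0.0009] y [-0.0005 -0.0013 -1.    ] z [ 0.3238 -0.9461  0.0011]
turn deg 1 [ -0.0312 -56.3046   0.0751]
turn deg -1 [ -0.0883 123.6953  -0.0366]
shift cm [-21.175    6.8475 -34.1686] rail dirs in tool [0.5548 0.0014 0.832 ]
q [ 0.5898  0.2068 -0.2857  1.9236  0.0695  1.0205 -0.9675]
```

```bash
python3 -m inch '[[[-3.2,0,-5.2,0,0,0,0],[-3.2,0,-5.2,0,0,0,0],[-3.2,0,-5.2,0,0,0,0],[-3.2,0,-5.2,0,0,0,0],[-3.2,0,-5.2,0,0,0,0],[-3.2,0,-5.2,0,0,0,0],[-2,0,-3,0,0,0,0],[0,0,0,0,-10,0,0]]]'
python3 st.py .29 .16
python3 -m inch '[[[0,0,0,0,-10,0,0],[0,0,0,0,-10,0,0],[0,0,0,0,-10,0,0],[0,0,0,0,-10,0,0],[0,0,0,0,-6,0,0],[0,0,0,0,0,0,0]]]'
python3 st.py .29 .16
```

```text
time_s: 2.2
eef_pos: [0.549, 0.1998, 0.229]
orientation: [-0.181, 0.179, -0.684, 0.684]
force: [0.5, -1.2, -0.3]
finger_gap: -0.0003
t 2.2 tcp [0.549  0.1998 0.229 ] s_from_stop 0.306267090819363 across -0.0027775245255101293 F [ 0.467  -1.1678 -0.3027] gap -0.0003202945077646155
axes x [-0.8698 -0.4935 -0.0028] y [ 0.0029  0.0006 -1.    ] z [ 0.4935 -0.8698  0.001 ]
turn deg 1 [ -0.1168 -45.6308  -0.1315]
turn deg -1 [  0.1629 134.3691  -0.1447]
shift cm [0.9585 6.9008 1.3504] rail dirs in tool [ 0.6993 -0.0013  0.7148]
q [-0.0103  0.372  -0.533   1.7371  0.2113  1.0867 -1.6666]
time_s: 2.95
eef_pos: [0.5482, 0.2005, 0.2275]
orientation: [-0.441, 0.441, -0.552, 0.553]
force: [0.2, 0.7, -0.1]
finger_gap: 0.0002
t 2.95 tcp [0.5482 0.2005 0.2275] s_from_stop 0.306674352922815 across -0.0037816895861815174 F [ 0.1981  0.7456 -0.1067] gap 0.00015156150558125962
axes x [-0.2214 -0.9752  0.0001] y [ 0.0002 -0.0002 -1.    ] z [ 0.9752 -0.2214  0.0002]
turn deg 1 [-0.0123  2.0092  0.0065]
turn deg -1 [   0.0101 -177.9908    0.0191]
shift cm [1.6789 6.7523 0.318 ] rail dirs in tool [ 0.9994  0.0001 -0.0351]
q [ 0.1126  0.4106 -0.7067  1.7314  0.2941  1.1082 -0.9091]
```

```bash
python3 -m inch '[[[0.8,5,0.3,0,2,0,0],[0.8,4,0,0,0,0,0],[0,3,0,0,0,0,0],[0,0,0,0,0,0,0]]]'
python3 st.py .29 .10
python3 - <<'E'
from h import *
o=bot.get_obs()
for n in("wrist","top","scene"):
    f=imaging.grab_frame(n); I=f["frame"][:,:,::-1].copy()
    cv2.imwrite(f"pics/{n}1.png",I)
E
```

```text
time_s: 3.45
eef_pos: [0.5487, 0.1836, 0.1053]
orientation: [-0.43, 0.428, -0.562, 0.563]
force: [0.8, -0.5, 0.0]
finger_gap: -0.0002
t 3.45 tcp [0.5487 0.1836 0.1053] s_from_stop 0.29046844596375293 across 0.0009897102971995657 F [ 0.7502 -0.546   0.0291] gap -0.00019723299403998814
axes x [-0.2649 -0.9643 -0.0007] y [ 0.0032 -0.0002 -1.    ] z [ 0.9643 -0.2649  0.0031]
turn deg 1 [-0.1781 -0.5627 -0.0388]
turn deg -1 [  0.0607 179.437   -0.2789]
shift cm [ 0.0482  0.5343 -0.1002] rail dirs in tool [ 1.     -0.0007  0.0098]
q [ 0.0747  0.5323 -0.6292  1.863   0.4027  0.8726 -1.0201]
```

View pics/wrist1.png

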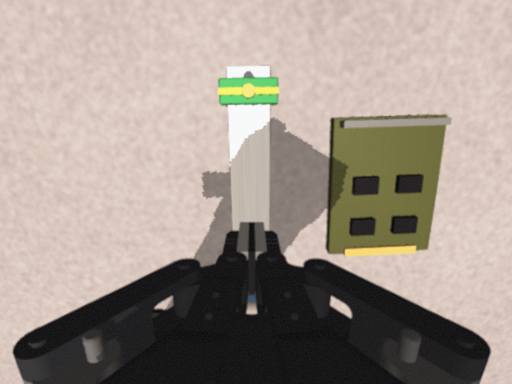

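View pics/top1.png

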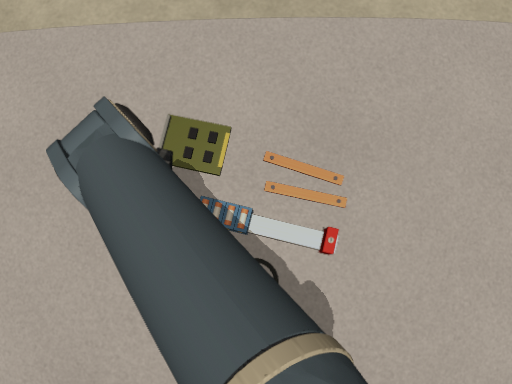

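The wrist view shows the rail centred under the shut fingers (columns 230–270, finger tip at about (252,240)), with the clamp at (248,90) well clear. The top view is partly blocked by the arm, but nothing has been disturbed. I'll go down now.

```bash
python3 -m inch '[[[0,3,-0.1,0,-0.5,0,0],[0,3,0,0,0,0,0],[0,1.5,0,0,0,0,0],[0,0.5,0,0,0,0,0],[0,0,0,0,0,0,0]]]'
python3 st.py .29 .023
```

```text
time_s: 4.22
eef_pos: [0.5577, 0.189, 0.0354]
orientation: [-0.44, 0.422, -0.557, 0.564]
force: [-0.5, -0.9, -0.9]
finger_gap: -0.0
t 4.225 tcp [0.5577 0.189  0.0354] s_from_stop 0.29806245342369886 across 0.008380052822021788 F [-0.54   -0.9014 -0.9498] gap -3.565298615417655e-05
axes x [-0.2574 -0.9662 -0.0141] y [ 0.0259  0.0077 -0.9996] z [ 0.966  -0.2576  0.0231]
turn deg 1 [-1.3221 -0.1247 -0.8067]
turn deg -1 [  1.2663 179.8588  -2.0753]
shift cm [ 0.8253  1.2065 -0.8644] rail dirs in tool [ 0.9999 -0.0141  0.0023]
q [ 0.0194  0.6267 -0.5657  1.8983  0.4979  0.7302 -1.0921]
```

```bash
python3 -m inch '[[[0.5,0.3,-0.8,-1.3,0,-0.8,0],[0,0.3,0,0,0,0,0],[0,0,0,0,0,0,0]]]'
python3 st.py .29 .024
```

```text
time_s: 4.6
eef_pos: [0.5494, 0.1866, 0.0307]
orientation: [-0.431, 0.43, -0.561, 0.561]
force: [0.1, -1.1, 0.5]
finger_gap: 0.0005
t 4.6 tcp [0.5494 0.1866 0.0307] s_from_stop 0.2935415160709612 across 0.000899780210080072 F [ 0.1009 -1.0523  0.4596] gap 0.0004500826164788271
axes x [-0.2579 -0.9662 -0.0009] y [ 0.0018  0.0005 -1.    ] z [ 0.9662 -0.2579  0.0016]
turn deg 1 [-0.0905 -0.1428 -0.0542]
turn deg -1 [  0.0851 179.8572  -0.142 ]
shift cm [ 0.355   0.6699 -0.0902] rail dirs in tool [ 1.     -0.0009  0.0025]
q [ 0.021   0.6335 -0.5683  1.9026  0.4899  0.7447 -1.0881]
```

```bash
python3 -m inch '[[[0,0.6,-0.1,0,0,0,0],[0.7,0.1,0,0,0,0,0],[0.7,0,0,0,0,0,0],[0.7,0,0,0,0,0,0],[0.5,0,0,0,0,0,0],[0,0,0,0,0,0,0]]]'
python3 st.py .262 .024
```

```text
time_s: 5.35
eef_pos: [0.5412, 0.159, 0.0232]
orientation: [-0.431, 0.43, -0.561, 0.561]
force: [-1.4, -0.1, -0.2]
finger_gap: 0.0003
t 5.35 tcp [0.5412 0.159  0.0232] s_from_stop 0.26480864486166944 across 2.399674614297077e-05 F [-1.3803 -0.1138 -0.1836] gap 0.00032418778064865496
axes x [-0.2589 -0.9659 -0.0002] y [ 0.0017 -0.0002 -1.    ] z [ 0.9659 -0.2589  0.0017]
turn deg 1 [-0.0994 -0.2074 -0.0141]
turn deg -1 [  0.0221 179.7925  -0.1559]
shift cm [ 0.2809 -0.0767 -0.0012] rail dirs in tool [ 1.     -0.0002  0.0036]
q [ 0.0619  0.6249 -0.5627  1.9439  0.4996  0.7119 -1.0641]
```

Now the contact, gently.

```bash
python3 -m inch '[[[0.3,-0.05,0,0,-0.2,0,0],[0.3,0,0,0,0,0,0],[0.3,0,0,0,0,0,0],[0.3,0,0,0,0,0,0],[0.3,0,0,0,0,0,0],[0.3,0,0,0,0,0,0],[0.3,0,0,0,0,0,0],[0.3,0,0,0,0,0,0]]]'
python3 st.py .24 .024
python3 - <<'E'
from h import *
for n in("scene",):
    f=imaging.grab_frame(n); I=f["frame"][120:240,130:330,::-1].copy()
    cv2.imwrite(f"pics/{n}2.png",cv2.resize(I,None,fx=4,fy=4))
E
```

```text
time_s: 6.35
eef_pos: [0.5354, 0.1376, 0.0243]
orientation: [0.434, -0.43, 0.56, -0.559]
force: [0.1, 2.3, -1.2]
finger_gap: 0.0
t 6.35 tcp [0.5354 0.1376 0.0243] s_from_stop 0.24265273734076115 across -3.7526000995722655e-05 F [ 0.0549  2.3124 -1.1932] gap 2.2851255592562982e-05
axes x [-0.253  -0.9674 -0.0054] y [ 0.0044  0.0045 -1.    ] z [ 0.9674 -0.253   0.0031]
turn deg 1 [-0.1777  0.1427 -0.3116]
turn deg -1 [  -0.489  -179.8564    0.279 ]
shift cm [0.2654 0.0264 0.003 ] rail dirs in tool [ 1.     -0.0054 -0.0025]
q [ 0.1057  0.61   -0.5688  1.9723  0.499   0.6941 -1.0277]
```

View pics/scene2.png

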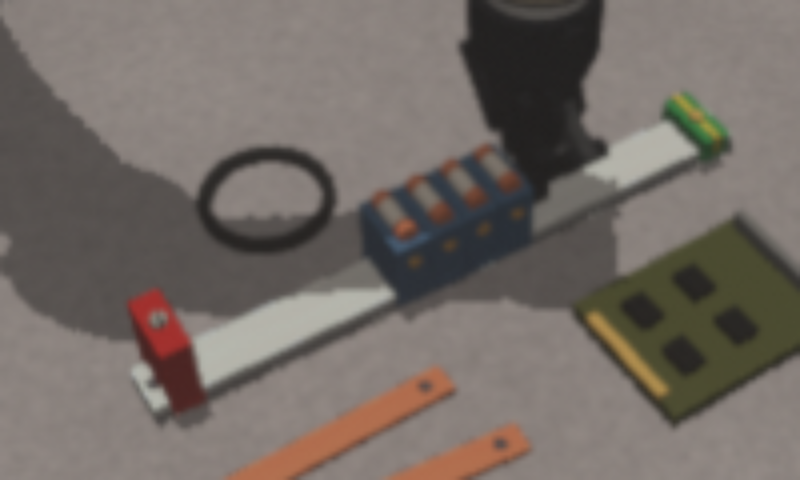

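The picture shows the row still closed at (365–530, 150–295). The finger is on its far face at about (540,180), and 2.3 N of contact force is showing. I'll carry on pushing.

```bash
python3 -m inch '[[[0.5,0,0,0,0,-0.2,0],[0.5,0,0,0,0,0,0],[0.5,0,0,0,0,0,0],[0.5,0,0,0,0,0,0],[0.5,0,0,0,0,0,0],[0.5,0,0,0,0,0,0],[0.5,0,0,0,0,0,0],[0.5,0,0,0,0,0,0]]]'
python3 st.py .115 .024
```

```text
time_s: 7.4
eef_pos: [0.5246, 0.0959, 0.0242]
orientation: [-0.433, 0.431, -0.559, 0.56]
force: [0.9, 2.9, -0.3]
finger_gap: 0.0002
t 7.4 tcp [0.5246 0.0959 0.0242] s_from_stop 0.19958101034798234 across 9.748009803664523e-05 F [ 0.908   2.8502 -0.3223] gap 0.00022993089480460564
axes x [-0.2534 -0.9674 -0.0016] y [ 0.0035  0.0008 -1.    ] z [ 0.9673 -0.2534  0.0032]
turn deg 1 [-0.1824  0.1196 -0.0941]
turn deg -1 [  -0.1477 -179.8802    0.2863]
shift cm [ 8.4581  0.0086 -0.0274] rail dirs in tool [ 1.     -0.0016 -0.0021]
q [ 0.1796  0.5877 -0.5699  2.0165  0.5011  0.673  -0.9701]
```

```bash
python3 -m inch '[[[0.5,0,0,0,0,0,0],[0.5,0,0,0,0,0,0],[0.5,0,0,0,0,0,0],[0.5,0,0,0,0,0,0],[0.5,0,0,0,0,0,0],[0.5,0,0,0,0,0,0],[0.5,0,0,0,0,0,0],[0.5,0,0,0,0,0,0]]]'
python3 st.py .115 .024;  python3 - <<'E'
from h import *
for n in("scene",):
    f=imaging.grab_frame(n); I=f["frame"][120:240,130:330,::-1].copy()
    cv2.imwrite(f"pics/{n}3.png",cv2.resize(I,None,fx=4,fy=4))
E
```

```text
time_s: 8.4
eef_pos: [0.5137, 0.0546, 0.0242]
orientation: [-0.433, 0.431, -0.559, 0.56]
force: [0.5, 3.1, -0.9]
finger_gap: 0.0004
t 8.4 tcp [0.5137 0.0546 0.0242] s_from_stop 0.15684237141745264 across 0.0001432467396951902 F [ 0.4545  3.1038 -0.9016] gap 0.0003870249905925119
axes x [-0.2534 -0.9674 -0.0018] y [ 0.0036  0.0009 -1.    ] z [ 0.9674 -0.2534  0.0032]
turn deg 1 [-0.1843  0.1201 -0.1022]
turn deg -1 [  -0.1604 -179.8796    0.2892]
shift cm [ 4.1842  0.0158 -0.0232] rail dirs in tool [ 1.     -0.0018 -0.0021]
q [ 0.2602  0.5686 -0.5728  2.0547  0.5014  0.6524 -0.9034]
```

View pics/scene3.png

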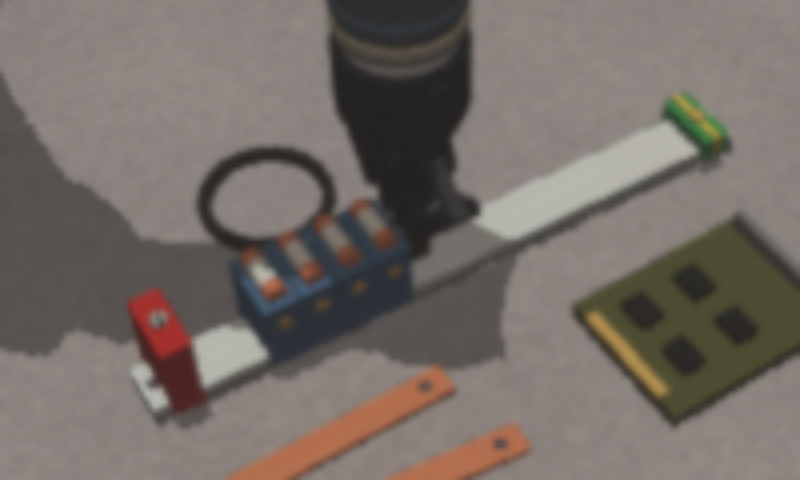

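The row is closed and upright at (235–410, 200–360), and about 40 mm of rail is left before the red stop at (170,350).

```bash
python3 -m inch '[[[0.5,0,0,0,0,0,0],[0.5,0,0,0,0,0,0],[0.5,0,0,0,0,0,0],[0.5,0,0,0,0,0,0],[0.4,0,0,0,0,0,0],[0.3,0,0,0,0,0,0],[0.2,0,0,0,0,0,0],[0.2,0,0,0,0,0,0]]]'
python3 st.py .115 .024
```

```text
time_s: 9.45
eef_pos: [0.505, 0.0217, 0.0241]
orientation: [-0.433, 0.431, -0.559, 0.561]
force: [0.4, 2.9, -0.7]
finger_gap: -0.0002
t 9.45 tcp [0.505  0.0217 0.0241] s_from_stop 0.1228131551380259 across 0.00010908175443206528 F [ 0.3793  2.8938 -0.7231] gap -0.00021793772678926256
axes x [-0.254  -0.9672 -0.0008] y [ 0.003   0.0001 -1.    ] z [ 0.9672 -0.254   0.0029]
turn deg 1 [-0.1652  0.0844 -0.0484]
turn deg -1 [  -0.0761 -179.9154    0.2594]
shift cm [ 0.7813  0.0143 -0.0121] rail dirs in tool [ 1.     -0.0008 -0.0015]
q [ 0.3257  0.5561 -0.574   2.0796  0.5018  0.6396 -0.8472]
```

```bash
python3 -m inch '[[[0.2,0,0,0,0,0,0],[0.2,0,0,0,0,0,0],[0.2,0,0,0,0,0,0]]]'
python3 st.py .115 .024
```

```text
time_s: 9.82
eef_pos: [0.5033, 0.0158, 0.0241]
orientation: [-0.433, 0.431, -0.559, 0.56]
force: [0.5, 1.7, -0.7]
finger_gap: -0.0001
t 9.825 tcp [0.5033 0.0158 0.0241] s_from_stop 0.11666247307594285 across 2.370355233537563e-05 F [ 0.4516  1.7008 -0.7235] gap -0.00011510052485601442
axes x [-0.2536 -0.9673 -0.001 ] y [ 0.0029  0.0003 -1.    ] z [ 0.9673 -0.2536  0.0027]
turn deg 1 [-0.1574  0.1102 -0.0563]
turn deg -1 [  -0.0884 -179.8897    0.247 ]
shift cm [ 0.1663  0.0124 -0.0027] rail dirs in tool [ 1.     -0.001  -0.0019]
q [ 0.3382  0.5541 -0.5746  2.0838  0.5017  0.6373 -0.8359]
```

Not yet at the stop by force (about 2 N), so I'll inch on.

```bash
python3 -m inch '[[[0.2,0,0,0,0,0,0],[0.2,0,0,0,0,0,0]]]'; python3 -m inch '[[[0.15,0,0,0,0,0,0]]]'
python3 st.py .115 .024
python3 - <<'E'
from h import *
for n in("scene",):
    f=imaging.grab_frame(n); I=f["frame"][120:240,130:330,::-1].copy()
    cv2.imwrite(f"pics/{n}4.png",cv2.resize(I,None,fx=4,fy=4))
E
```

```text
time_s: 10.07
eef_pos: [0.5026, 0.0131, 0.0242]
orientation: [-0.434, 0.43, -0.56, 0.56]
force: [1.3, 7.3, -0.6]
finger_gap: -0.0003
time_s: 10.2
eef_pos: [0.5026, 0.0132, 0.0244]
orientation: [0.435, -0.43, 0.56, -0.559]
force: [0.8, 6.3, -1.6]
finger_gap: 0.0004
t 10.2 tcp [0.5026 0.0132 0.0244] s_from_stop 0.1139347815315529 across -5.121683530772158e-05 F [ 0.8288  6.2531 -1.6454] gap 0.0003876952140864658
axes x [-0.2522 -0.9676 -0.0062] y [ 0.0054  0.005  -1.    ] z [ 0.9677 -0.2523  0.004 ]
turn deg 1 [-0.2263  0.1891 -0.3539]
turn deg -1 [  -0.5553 -179.8097    0.3551]
shift cm [-0.1063  0.0372  0.0053] rail dirs in tool [ 1.     -0.0062 -0.0033]
q [ 0.3491  0.5526 -0.578   2.0872  0.4994  0.632  -0.8256]
```

View pics/scene4.png

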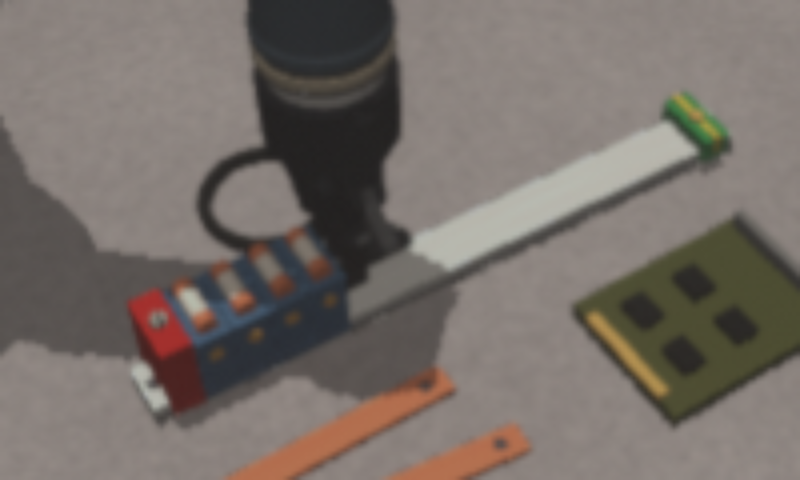

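The row now stands against the red stop (join at about (195,350)), TCP motion has stopped and the force has jumped to 7 N. I'll give it one firmer nudge, then back off.

```bash
python3 -m inch '[[[0.35,0,0,0,0,-0.3,0],[0.35,0,0,0,0,0,0]]]'; python3 -m inch '[[[-0.3,0,0,0,0,0,0],[-0.6,0,0,0,0,0,0],[-1,0,0,0,0,0,0],[-1,0,0,0,0,0,0],[-1,0,0,0,0,0,0],[0,0,0,0,0,0,0]]]'
python3 st.py .16 .20
```

```text
time_s: 10.5
eef_pos: [0.5026, 0.0133, 0.0248]
orientation: [0.439, -0.429, 0.559, -0.558]
force: [2.0, 10.2, -2.4]
finger_gap: 0.0003
time_s: 11.25
eef_pos: [0.512, 0.0512, 0.0249]
orientation: [0.437, -0.43, 0.559, -0.559]
force: [0.5, 0.4, -0.4]
finger_gap: 0.0003
t 11.25 tcp [0.512  0.0512 0.0249] s_from_stop 0.15308602315550146 across -0.0006182962810552188 F [ 0.4914  0.4108 -0.4359] gap 0.0002992250247584594
axes x [-0.2491 -0.9684 -0.0078] y [ 0.0071  0.0062 -1.    ] z [ 0.9684 -0.2492  0.0053]
turn deg 1 [-0.3023  0.3734 -0.4469]
turn deg -1 [  -0.7006 -179.6246    0.4739]
shift cm [ -0.8272 -17.5043   0.1591] rail dirs in tool [ 0.9999 -0.0078 -0.0065]
q [ 0.2735  0.5647 -0.5773  2.0617  0.4995  0.6446 -0.89  ]
```

Clear of the row, so I'll rise and move back along the rail to give the cameras a view.

```bash
python3 -m inch '[[[-1,-3,0,0,0,0,0],[-1,-5,0,0,0,0,0],[-1,-5,0,0,0,0,0],[-3,-5,0,0,0,0,0],[-5,-3,0,0,0,0,0],[-5,0,0,0,0,0,0],[-5,0,0,0,0,0,0],[0,0,0,0,0,0,0]]]'
python3 st.py .30 .23
python3 - <<'E'
from h import *
o=bot.get_obs()
for n in("scene","top"):
    f=imaging.grab_frame(n); I=f["frame"][:,:,::-1]
    I=I[120:240,130:330] if n=="scene" else I[100:310,110:390]
    cv2.imwrite(f"pics/{n}5.png",cv2.resize(I,None,fx=2.8,fy=2.8))
E
```

```text
time_s: 12.25
eef_pos: [0.5643, 0.2556, 0.2421]
orientation: [0.433, -0.43, 0.56, -0.56]
force: [0.2, -0.6, 0.0]
finger_gap: 0.0
t 12.25 tcp [0.5643 0.2556 0.2421] s_from_stop 0.36411548086509016 across -0.002310846527340428 F [ 0.1738 -0.5698  0.0472] gap 2.6709001439086434e-05
axes x [-0.2555 -0.9668 -0.0045] y [ 0.004   0.0036 -1.    ] z [ 0.9668 -0.2555  0.003 ]
turn deg 1 [-0.1692 -0.0045 -0.2606]
turn deg -1 [  0.4094 179.9948  -0.2658]
shift cm [6.417  1.1851 0.228 ] rail dirs in tool [ 1.     -0.0045  0.0001]
q [ 0.0393  0.4656 -0.7409  1.6325  0.335   1.1693 -1.0378]
```

View pics/scene5.png

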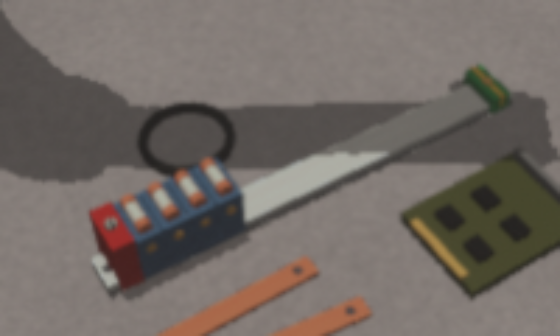

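View pics/top5.png

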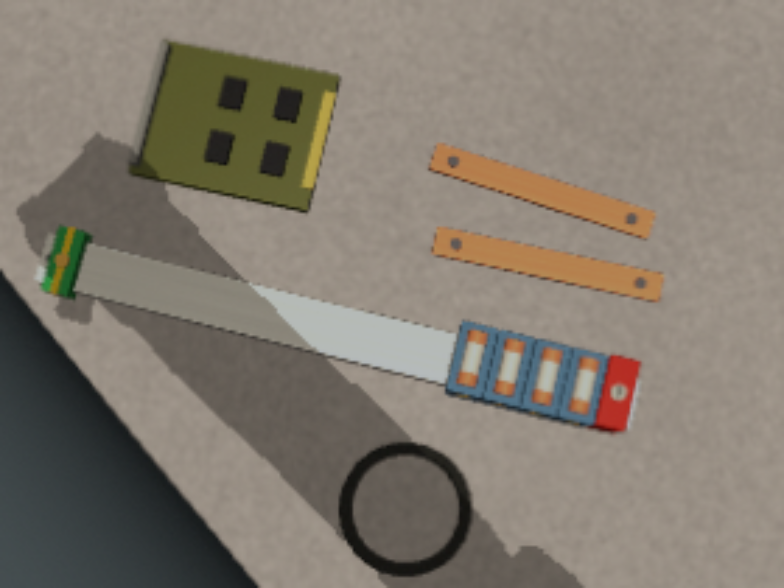

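Both views show the four holders in one closed row. In the top crop they run from (448,325) to (605,430), directly against the red block at (618,393), and the bystanders look unmoved. I'll check the spacing in numbers.

Run:
```python
from h import *
np.set_printoptions(precision=4,suppress=True)
f=imaging.grab_frame("top");h,s,v=cv2.split(hsv(f))
m=np.zeros(h.shape,bool);m[210:256,265:325]=((h<20)&(s>100)&(v>120)&(h>5))[210:256,265:325]
B=[c for c,a,_ in blobs(m,12)]
P=plane(f,B,.070);stop=np.array([.4735,-.097,.07])
print(sorted((-(p-stop)@U*1000).round(1) for p in P))
a=cv2.imread("pics/top0.png");d=cv2.absdiff(a,f["frame"][:,:,::-1].copy()).max(2)
ha=cv2.cvtColor(a,cv2.COLOR_BGR2HSV)
hb=hsv(f)
for n,lo,hi,(r0,r1,c0,c1) in(("bars",(5,120,80),(20,255,255),(145,210,258,352)),("card",(22,110,30),(40,255,255),(110,178,150,235)),("gasket",(0,0,0),(180,255,48),(255,310,225,283))):
    print(n,[ [c.round(1).tolist() for c,ar,_ in blobs(cv2.inRange(x[r0:r1,c0:c1],lo,hi)>0,150)] for x in(ha,hb)])
```

```text
[np.float64(19.2), np.float64(19.7), np.float64(43.0), np.float64(43.1), np.float64(67.3), np.float64(67.4), np.float64(91.2), np.float64(91.2)]
bars [[[45.4, 22.8], [47.2, 48.9]], [[45.3, 22.9], [47.2, 48.9]]]
card [[[44.1, 34.9]], [[44.1, 35.0]]]
gasket [[[28.5, 27.4]], [[28.5, 27.4]]]
```

```bash
python3 -c "
from plant import bot
bot.sign_off()"
```

```text
the job is handed in; nothing more can be done
```

I pushed the four holders about 135 mm along the rail as one closed row, using the shut fingers low on the far face. The row is hard up against the red stop at the −y end. I then backed off, raised the arm clear and handed the job in at about 12.5 s; no verdict is reported.

**Seating:** TCP motion stopped and the push force rose from about 3 N to 10 N at the stop.

**Spacing:** the last top view put the holders 23.7, 24.2 and 23.9 mm apart, against 24 mm when touching.

**Bystanders:** the bus bars, gasket and card are within 0.1 pixel of where they started, and the arm touches nothing.

**One disagreement:** the nearest holder measured about 19.5 mm from the stop's centre, where 22 mm is fully home. A reading below 22 mm is not physically possible, so I put it down to about 2.5 mm of error in my stop position or the calibration. Both camera views show no visible gap there.

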